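# Close up the sharps bin for collection

## Task

Close up the yellow sharps bin for collection. First lift the sliding hatch by its blue fin over the red parking bump, without forcing it, and slide it across the mouth until it has dropped fully home in the pocket of the red keeper at the far end, feeling for the keeper's stop wall gently rather than ramming it; then set the loose yellow cap, without dropping it, onto the bin's round neck so that it sits seated and level. Let go of both and leave the other things on the table where they stand.

Things in the scene. Friction and masses are not known exactly. Their poses are not given: they have to be found in the camera images.
- deck: the bin's sloped yellow top (fixed; 189 mm up the slope, 266 mm across), tilted 32 degrees, facing the robot. Origin: centre of its surface. x points up the slope (away from the robot), y across the deck (the way the hatch travels to close), z straight out of the surface. A steel rail 12 mm high runs along x = +78 mm.
- mouth (a point): centre of the bin's black mouth in the deck (80 mm in x, 64 mm in y), at deck y = +45 mm; axes as the deck's
- hatch: white sliding hatch plate (100 mm in x, 110 in y, top 7 mm over the deck), axes as the deck's. Origin: below its centre, on the deck surface when down. It moves only along deck y (3 N friction) and lifts up to 16 mm along deck z against a 4 to 7 N spring that pushes it down. Parked, down, at deck y = -58 to -52 mm. Two pins 34 mm high stand at its x = +61, y = -42 and +42 mm.
- fin (a point): grip point in the hatch's handle, a blue fin standing on the plate: 60 mm long in y, 10 mm thick in x; the point is 32 mm over the hatch origin, the fin reaches 9 mm above it and 25 mm below it to the plate. Axes as the deck's: grip across x with the tool along -z, TCP at this point.
- lug (a point): underside of the blue lug (12 mm in y, 16 in x, 12 high) that sticks out of the hatch plate's lower edge, 58 mm down the slope of the hatch origin; it moves with the hatch, 1 mm above the deck when down. It is what the bump and the keeper stop.
- lug_track (a point): point of the deck's lower strip at deck x = -59, y = +30 mm, on the lug's way. About here is the red keeper, screwed on at a place that differs by 30 mm in y from bin to bin (not measured): along +y first a step 9 mm high and 30 mm long, then a pocket 16 mm long at deck level, then a stop wall 28 mm high, its rubber face (gives 2.5 mm) at deck y = +36 to +66 mm.
- bump: red parking bump, 14 mm long in y, 9 mm high, fixed. Its origin and axes are the deck's; the bump itself is at x = -59, y = -43 to -29 mm. The parked lug stands 3 to 9 mm before it; lift the hatch 9 mm or more to pass, and keep it lifted until the lug meets the keeper's stop wall; then let it down into the pocket (4 mm of play). Between bump and keeper the hatch can drop too, but is not closed.
- cap: loose yellow round cap, about 0.15 kg, lying on the table left or right of the bin. Origin: centre of its underside, z up. From below: a chamfered boss 69 mm across, 8 mm deep; a disc 104 mm across, 8 to 14 mm; an upright red bar grip 52 mm long in the cap's x, 12 mm thick in its y, 14 to 48 mm: grip it across y, TCP at 38 mm.
- neck_rim (a point): centre of the top rim of the bin's round neck, upright, 225 mm above the table (neck 88 mm outside, 76 mm inside, open, 25 mm deep). Seated, the cap's boss is inside the neck, its disc lies on the rim and the cap's origin is 8 mm below this point.
- dish: steel kidney dish about 200 x 90 x 34 mm, left or right of the bin; leave it alone
- bottle: white plastic bottle 64 mm across, 150 mm tall; leave it alone
- tape: skin-coloured roll of tape lying flat, 72 mm across, 25 mm high; leave it alone
- jar: glass jar with steel lid, 80 mm across, 110 mm tall; leave it alone
- rack_blue: small white rack of ten tubes with blue caps, 54 x 117 mm, 102 mm tall; leave it alone

How it is judged:
On the way, in this order (a step that is already met when the one before it is completed fails the run):
1. the hatch has been lifted past the parking bump (y of hatch in the frame of deck above -0.02 m), for 0.05 s.
2. the hatch has dropped home in the keeper's pocket (y of hatch in the frame of deck above 0.02 m and z of hatch in the frame of deck below 0.003 m), for 0.2 s.
3. the cap is lowered onto the neck in the grip, not dropped from more than about 10 mm (horizontal distance between cap and neck_rim below 0.008 m and z of cap in the frame of neck_rim below 0.003 m and contact force between the fingers and cap above 1 N), for 0.05 s.
At the end, for the whole second after the job is handed in: The hatch covers the mouth and is down (within 3 mm) with its lug in the keeper's pocket; the cap sits on the neck with its boss inside: centred within 6 mm, down within 2.5 mm, level within 3 degrees; both released and at rest (all of step 2 and horizontal distance between cap and neck_rim below 0.006 m and z of cap in the frame of neck_rim below -0.0055 m and angle between cap's own z axis and vertical below 0.05 rad and linear speed of each of cap, hatch below 0.02 m/s); the robot touches nothing.
It fails at once if the hatch is forced against the parking bump with more than 30 N (contact force between hatch and bump above 30 N).
It fails at once if the hatch is rammed against the keeper with more than 30 N (contact force between hatch and buffer_c0 above 30 N or contact force between hatch and keeper_c0 above 30 N).
It fails at once if another thing on the table is shifted by more than 30 mm (distance of any of dish, bottle, tape, jar, rack_blue from where it was at the start of the episode above 0.03 m).
It also fails if it takes over 58 s, if anything falls off the work surface, if the arm or the gripper's body presses on something with over 40 N, if the wrist force passes 120 N, or if a joint passes its speed limit or range.

## Robot

A 6-joint arm with a two-finger parallel gripper is mounted at the origin on the work surface. World frame = base frame: x ahead of the robot, y to its left, z up, the work surface at z = 0. Lengths are in m, angles in rad, forces in N, time in s.
With the tool pointing down it reaches from about 0.35 to 0.975 m from the base axis. Payload 7.1 kg.
Tool frame: the origin (TCP) lies between the finger pads, 19 mm behind the fingertips; this is the grasp point; z points along the fingers, y is the line along which they close (so a half turn about z gives the same grasp; the last joint's range is limited). The gripper opens to 88 mm and grips with 3 to 60 N. Pads are 20 mm wide; open, the fingers measure 115 mm over their backs; the gripper's body (75 mm by 178 mm) begins 61 mm behind the grasp point.
Start: joints at [-1.246, 0.423, 1.63, -0, 1.089, -0.019], TCP at [0.211, -0.588, 0.241] pointing down, gripper open.
Joint ranges: [-3, 3], [-0.9, 2.11], [0.09, 2.58], [-1.31, 4.45], [0.11, 2.69], [-2.54, 2.54]. Speed limits (rad/s): [2.39, 2.39, 3.01, 3.14, 3.14, 3.14].

## Interface

Orientations are given as a unit quaternion [w, x, y, z].
In Python, from station import manip, kin, viewer, nets gives the robot as it stands. Calls block until the motion is done:
- manip.move_pose(position, orientation): joint-space move of the TCP to a pose.
- manip.movel(position, frame=None, v=0.15, until_force=None): straight line of the TCP; frame=None keeps the orientation; v is the mean speed in m/s. With until_force (N) it stops when the force on the tool has changed by that much, and returns True; else False.
- manip.movej(angles): joint-space move.
- manip.command_gripper(opening): opening from 0.0 (shut) to 1.0 (fully open); the grip force is fixed at half the most; returns when the fingers have stopped.
- manip.wait(seconds).
- kin.inverse_kinematics(position, orientation): joint angles nearest the present ones, or None.
- viewer.read_camera(name): name is "side" or "top" or "wrist"; returns the picture (480x640x3 uint8, red, green, blue); there is no depth.
- viewer.camera_info(name): a dict with "intrinsics" (3x3 intrinsics, pixels), "T" (4x4, takes a point from camera to world coordinates); the wrist camera has in their place "tool_from_camera" (4x4, takes a point from camera to tool coordinates, whose origin is the TCP and whose axes are the flange's). Camera axes: x right, y up, looking along -z (the intrinsics and any distortion apply to the point x, -y, -z); pixel columns grow to the right and rows downward; lengths in m; the calibration is good to about 2 mm. The wrist camera is an equidistant fisheye: a pixel r from the principal point sees the ray r / f radians off the axis. A picture is of the moment at which its call begins: read the wrist's pose just before it. camera_info takes no time and is no camera call.
A pose or a line that the arm cannot do raises manip.MotionError and nothing moves.
- manip.job_done(): hands the job in; it is judged then, once.
Trained networks look in the newest picture that a camera, given by its name, has taken for a name from the list of things; names that differ only in an ending like _2 or _b are one class to them, and where a whole thing is asked for, a point or a joint stands for the part that bears it (a point fixed in the world has none). Each returns a list of dicts, best first, with "conf" (0 to 1); they miss things now and then, are a little off and sometimes report something else, mostly with a low value. They report only what shows in the picture. A call takes as long as a camera call.
- nets.recognise(camera, query): "bbox" ([centre column, centre row, width, height] in pixels, round what is visible of it).
Readings, each from a call of its own:
- manip.get_time(): time.
- manip.get_joint_pos(): joint angles.
- manip.get_qvel(): joint speeds.
- manip.get_effort(): joint torques, N m.
- manip.get_tcp_pos(): TCP position.
- manip.get_ee_rot(): TCP orientation.
- manip.get_ft_force(): force on the tool from outside, world axes, zero at the start.
- manip.get_ft_torque(): the same for the moment, N m.
- manip.get_grip_width(): opening from 0.0 (shut) to 1.0 (fully open).
- manip.get_finger_force(): force on a finger pad.
Only numpy, scipy, OpenCV 4.12 (cv2) and the standard library are available. Lean on these libraries where they do the work, as an engineer would, in place of code of your own. Each camera call takes 0.05 s, during which the arm holds its last target. There are 200 camera calls.

## Working session

There is one attempt and no reset: what is moved stays moved. The work goes in short steps, each a Python script; the robot and the scene stay as the last script left them, time stands still between calls to the robot, and variables do not carry over. Pictures are saved under pics/ and viewed, at most 10 in all, crops included, and the job is handed in when it is done.

```bash
mkdir -p pics; ls; python3 - <<'E'
from station import manip, kin, viewer, nets
import cv2, numpy as np
np.set_printoptions(precision=4,suppress=True)
for c in ["side","top"]:
    im=viewer.read_camera(c); cv2.imwrite(f"pics/{c}0.png",im[:,:,::-1])
    i=viewer.camera_info(c); print(c,i["intrinsics"],i["T"],[k for k in i])
    for q in ["deck","hatch","fin","lug","bump","cap","neck_rim","mouth","lug_track","dish","bottle","jar","tape","rack_blue"]:
        print(q,[(np.round(d["bbox"]).tolist(),round(d["conf"],2)) for d in nets.recognise(c,q)[:2]])
print(viewer.camera_info("wrist"),manip.get_time(),manip.get_ee_rot())
E
```

```text
pics
station.py
side [[527.7323   0.     324.5726]
 [  0.     527.7323 240.4007]
 [  0.       0.       1.    ]] [[-0.899   0.2693 -0.3454  0.018 ]
 [-0.4379 -0.5702  0.695   1.0774]
 [-0.0098  0.7761  0.6306  1.1227]
 [ 0.      0.      0.      1.    ]] ['intrinsics', 'T']
deck [([339.0, 242.0, 66.0, 88.0], 0.85)]
hatch [([346.0, 226.0, 41.0, 37.0], 0.7)]
fin [([348.0, 226.0, 38.0, 38.0], 0.72), ([311.0, 366.0, 71.0, 51.0], 0.71)]
lug [([344.0, 226.0, 39.0, 37.0], 0.67)]
bump []
cap [([394.0, 221.0, 28.0, 24.0], 0.98), ([340.0, 189.0, 17.0, 38.0], 0.52)]
neck_rim [([295.0, 215.0, 30.0, 22.0], 0.95), ([226.0, 390.0, 49.0, 64.0], 0.21)]
mouth [([343.0, 239.0, 69.0, 88.0], 0.6)]
lug_track [([294.0, 214.0, 35.0, 24.0], 0.63), ([338.0, 240.0, 68.0, 84.0], 0.62)]
dish [([312.0, 365.0, 72.0, 52.0], 0.63)]
bottle [([339.0, 188.0, 18.0, 36.0], 0.69)]
jar [([379.0, 179.0, 21.0, 38.0], 0.87), ([234.0, 352.0, 28.0, 24.0], 0.6)]
tape [([236.0, 350.0, 30.0, 26.0], 0.91)]
rack_blue [([227.0, 390.0, 45.0, 64.0], 0.93)]
top [[497.1033   0.     331.0697]
 [  0.     497.1033 244.0301]
 [  0.       0.   
[... 491 characters left out ...]
[([350.0, 256.0, 122.0, 96.0], 0.79)]
dish [([209.0, 288.0, 43.0, 78.0], 0.64)]
bottle [([474.0, 205.0, 33.0, 30.0], 0.86)]
jar [([536.0, 239.0, 47.0, 34.0], 0.71), ([349.0, 254.0, 125.0, 94.0], 0.66)]
tape [([470.0, 284.0, 37.0, 44.0], 0.74), ([203.0, 214.0, 28.0, 23.0], 0.73)]
rack_blue [([152.0, 235.0, 58.0, 21.0], 0.68)]
{'intrinsics': array([[371.6483,   0.    , 322.8888],
       [  0.    , 371.6483, 238.7268],
       [  0.    ,   0.    ,   1.    ]]), 'tool_from_camera': array([[ 0.0004,  0.9615,  0.2748,  0.0761],
       [ 1.    , -0.0002, -0.001 ,  0.    ],
       [-0.0009,  0.2748, -0.9615, -0.1421],
       [ 0.    ,  0.    ,  0.    ,  1.    ]])} 1.5 [-0.      0.9853  0.1711 -0.    ]
```

```bash
python3 - <<'E'
import cv2
t=cv2.imread("pics/top0.png")[150:350,270:520]; cv2.imwrite("pics/topc.png",cv2.resize(t,None,fx=3,fy=3,interpolation=cv2.INTER_CUBIC))
E
```

```text
(no output)
```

View pics/topc.png

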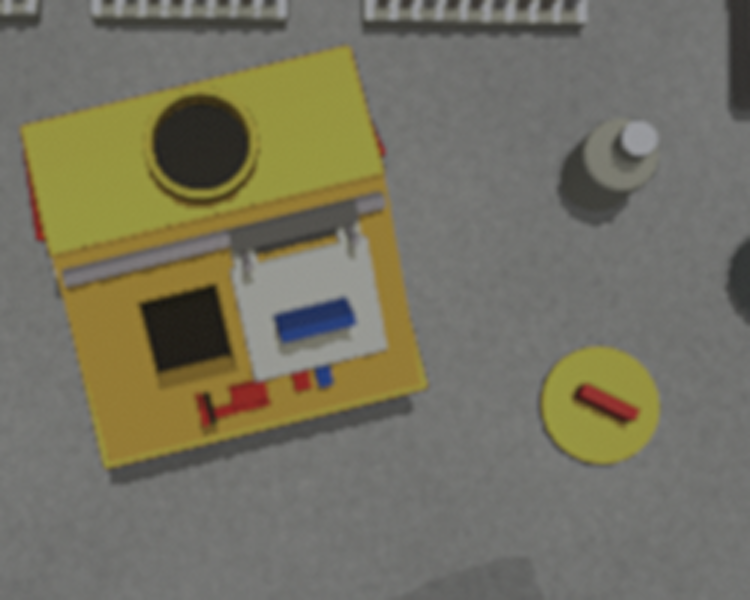

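View pics/side0.png

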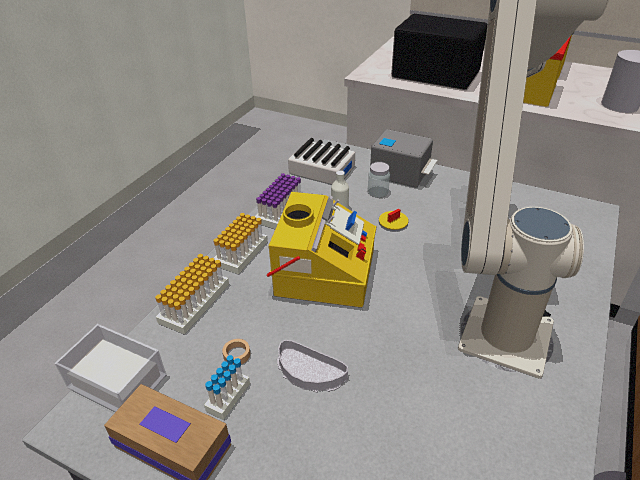

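```bash
cat > h.py <<'E'
from station import manip, kin, viewer, nets
import cv2, numpy as np
from scipy.optimize import least_squares
from scipy.spatial.transform import Rotation as R
np.set_printoptions(precision=4,suppress=True)
def quat(M): q=R.from_matrix(M).as_quat(); return q[[3,0,1,2]]
def mat(q): q=np.array(q); return R.from_quat(q[[1,2,3,0]]).as_matrix()
def proj(cam,P,T=None):
    i=viewer.camera_info(cam); K=i["intrinsics"]; T=i["T"] if T is None else T
    p=(np.atleast_2d(P)-T[:3,3])@T[:3,:3]; p=p*[1,-1,-1]
    if cam=="wrist":
        r=np.hypot(p[:,0],p[:,1]); th=np.arctan2(r,p[:,2]); d=p[:,:2]/np.maximum(r,1e-9)[:,None]*th[:,None]
    else: d=p[:,:2]/p[:,2:]
    return d*K[0,0]+K[:2,2]
def wristT():
    T=np.eye(4); T[:3,:3]=mat(manip.get_ee_rot()); T[:3,3]=manip.get_tcp_pos()
    return T@viewer.camera_info("wrist")["tool_from_camera"]
def ray(cam,px,T=None):
    i=viewer.camera_info(cam); K=i["intrinsics"]; T=i["T"] if T is None else T
    d=(np.array(px,float)-K[:2,2])/K[0,0]
    if cam=="wrist":
        th=np.hypot(*d); d=np.array([*(d/max(th,1e-9)*np.sin(th)),np.cos(th)])
    else: d=np.array([*d,1.])
    return T[:3,3],T[:3,:3]@(d*[1,-1,-1])
def at_z(cam,px,z,T=None):
    o,d=ray(cam,px,T); return o+d*(z-o[2])/d[2]
def deckR(psi):
    c,s=np.cos(np.radians(32)),np.sin(np.radians(32)); a,b=np.cos(psi),np.sin(psi)
    return np.array([[a*c,-b,-s*a],[b*c,a,-s*b],[s,0,c]])
def snap(cam,name):
    T=wristT() if cam=="wrist" else None
    im=viewer.read_camera(cam); cv2.imwrite(f"pics/{name}.png",im[:,:,::-1]); 
    if T is not None: np.save(f"pics/{name}.npy",T)
    return im,T
E
python3 - <<'E'
from h import *
c=np.array([[107,467],[427,387],[383,178],[52,253]])/3+[270,150]
L=np.array([[-.0945,.133,0],[-.0945,-.133,0],[.0945,-.133,0],[.0945,.133,0]])
f=lambda v:(proj("top",L@deckR(v[3]).T+v[:3])-c).ravel()
s=least_squares(f,[.45,-.05,.12,.24]); print(s.x,s.fun); np.save("deck0.npy",s.x)
n=at_z("top",np.array([202,144])/3+[270,150],.225); print("neck",n)
print("neck in deck",deckR(s.x[3]).T@(n-s.x[:3]))
print("cap disc",at_z("top",np.array([600,405])/3+[270,150],.014), [at_z("top",np.array(p)/3+[270,150],.048) for p in [(582,390),(633,414)]])
for q,z in [("bottle",.1),("jar",.08)]:
    print(q,at_z("top",nets.recognise("top",q)[0]["bbox"][:2],z))
D=deckR(s.x[3]); 
for sg in (1,-1):
    M=np.c_[sg*D[:,1],sg*D[:,0],-D[:,2]]
    for off in ([0,-.08*sg,.2],[0,-.054,.032],[0,.03,.045]):
        print(sg,off,kin.inverse_kinematics(s.x[:3]+D@off,quat(M)))
E
```

```text
[ 0.5051 -0.0351  0.1618  0.2611] [ 0.2547 -0.8132 -1.1914  0.29    1.3685 -0.807  -0.4892  1.2967]
neck [ 0.6358 -0.0003  0.225 ]
neck in deck [ 0.1483 -0.0001 -0.0181]
cap disc [ 0.458  -0.3521  0.014 ] [array([ 0.4682, -0.3284,  0.048 ]), array([ 0.4486, -0.3715,  0.048 ])]
bottle [ 0.6541 -0.3435  0.1   ]
jar [ 0.5733 -0.503   0.08  ]
1 [0, -0.08, 0.2] [-0.6157 -0.1175  2.1705  0.6009  0.8044 -1.2387]
1 [0, -0.054, 0.032] [-0.3873  0.2336  2.223   0.9914  0.3924 -1.5258]
1 [0, 0.03, 0.045] [-0.1947  0.1426  2.3082  0.9311  0.295  -1.3039]
-1 [0, 0.08, 0.2] [-0.1574 -0.3193  2.3112  0.3577  0.6624  2.4943]
-1 [0, -0.054, 0.032] [-0.3873  0.2336  2.223   0.9914  0.3924  1.6158]
-1 [0, 0.03, 0.045] [-0.1947  0.1426  2.3082  0.9311  0.295   1.8377]
```

```bash
python3 - <<'E'
from h import *
v=np.load("deck0.npy"); D=deckR(v[3]); M=np.c_[D[:,1],D[:,0],-D[:,2]]
p=manip.get_tcp_pos(); manip.movel([p[0],p[1],.4],v=.4)
manip.move_pose(v[:3]+D@[0,.0,.2],quat(M))
print(manip.get_time(), manip.get_tcp_pos(), manip.get_ft_force())
im,T=snap("wrist","w1")
for q in ["fin","lug","hatch","bump","lug_track","mouth","neck_rim","deck"]:
    print(q,[(np.round(d["bbox"]).tolist(),round(d["conf"],2)) for d in nets.recognise("wrist",q)[:2]])
E
```

```text
4.1833 [ 0.4032 -0.063   0.3317] [-0.5134  0.9499  0.4454]
fin [([324.0, 264.0, 142.0, 102.0], 0.93), ([319.0, 202.0, 200.0, 264.0], 0.15)]
lug [([321.0, 262.0, 143.0, 102.0], 0.85)]
hatch [([321.0, 260.0, 141.0, 106.0], 0.95)]
bump [([258.0, 249.0, 16.0, 17.0], 0.81)]
lug_track [([318.0, 204.0, 200.0, 258.0], 0.88)]
mouth [([318.0, 203.0, 197.0, 263.0], 0.92)]
neck_rim [([453.0, 208.0, 68.0, 88.0], 0.76)]
deck [([316.0, 202.0, 200.0, 255.0], 0.94)]
```

View pics/w1.png

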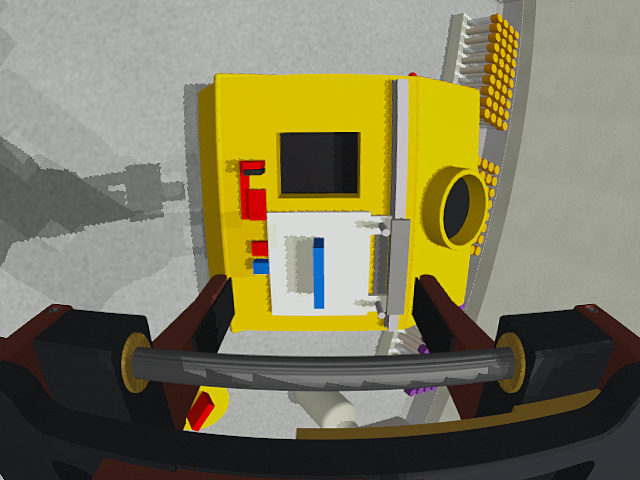

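```bash
python3 - <<'E'
from h import *
im=cv2.imread("pics/w1.png"); T=np.load("pics/w1.npy"); v0=np.load("deck0.npy")
hsv=cv2.cvtColor(im,cv2.COLOR_BGR2HSV)
def box(lo,hi,roi,name):
    x0,y0,x1,y1=roi; m=cv2.inRange(hsv[y0:y1,x0:x1],lo,hi); n,_,st,ce=cv2.connectedComponentsWithStats(m)
    for k in range(1,n):
        if st[k,4]>40: print(name,st[k,:2]+[x0,y0],st[k,:2]+st[k,2:4]+[x0,y0],st[k,4])
box((100,100,30),(130,255,255),(230,220,345,320),"blue")
box((0,150,60),(6,255,255),(230,150,275,270),"red")
ct=np.array([[107,467],[427,387]])/3+[270,150]; Lt=np.array([[-.0945,.133,0],[-.0945,-.133,0]])
Lw=np.array([[-.04,.077,0],[.04,.077,0],[.04,.013,0],[-.04,.013,0],[-.0945,.133,0]])
cw=np.array([[280,132],[359.5,132],[359,194.5],[280,196.5],[216,74]])
W=lambda v,L:L@deckR(v[3]).T+v[:3]
def f(v): return np.r_[(proj("top",W(v,Lt))-ct).ravel(),(proj("wrist",W(v,Lw),T)-cw).ravel()]
s=least_squares(f,v0,loss="soft_l1"); v=s.x; print(v,f(v).reshape(-1,2))
np.save("deck1.npy",v); D=deckR(v[3])
def at_deck(px,h):
    o,d=ray("wrist",px,T); o=D.T@(o-v[:3]); d=D.T@d; return o+d*(h-o[2])/d[2]
for n,px,h in [("fin top+",(319,248),.041),("fin top-",(318.5,308),.041),("fin base+",(319,238),.016),("finbase7",(319,238),.007),
  ("mouth c",(319.5,164),0),("wall top",(252,160),.028),("wall bot",(252,174),.0),("step hi",(256,189),.009),("step lo",(256,220),.009),("bump+",(259,241),.009),("bump-",(259,257),.009),
  ("lug+",(261,259),.013),("lug-",(261,274),.013),("rail",(398,100),.012),("plate+",(320,212),.007),("plate-",(320,314),.007)]: print(n,at_deck(px,h))
o,d=ray("wrist",(457,208),T)
print("neck", o+d*(.225-o[2])/d[2])
E
```

```text
blue [313 238] [324 309] 740
blue [253 259] [269 274] 230
red [239 161] [267 220] 1087
red [252 241] [268 256] 227
[ 0.5059 -0.0318  0.1516  0.2733] [[-0.1921 -0.5283]
 [-2.8388 -0.4922]
 [-5.6423 -1.648 ]
 [ 0.4406 -2.7651]
 [ 0.6334  1.6827]
 [-3.6717  0.6052]
 [ 1.074   1.9233]]
fin top+ [ 0.001  -0.0255  0.041 ]
fin top- [-0.0003 -0.0843  0.041 ]
fin base+ [ 0.0007 -0.0237  0.016 ]
finbase7 [ 0.0006 -0.0263  0.007 ]
mouth c [0.0019 0.0442 0.    ]
wall top [-0.0569  0.0515  0.028 ]
wall bot [-0.0628  0.036   0.    ]
step hi [-0.0579  0.0227  0.009 ]
step lo [-0.0594 -0.0072  0.009 ]
bump+ [-0.0576 -0.0282  0.009 ]
bump- [-0.0587 -0.0446  0.009 ]
lug+ [-0.0561 -0.0453  0.013 ]
lug- [-0.0571 -0.061   0.013 ]
rail [0.0737 0.1047 0.012 ]
plate+ [ 0.0019 -0.0007  0.007 ]
plate- [ 0.0005 -0.1087  0.007 ]
neck [0.6201 0.0017 0.225 ]
```

```bash
python3 - <<'E'
from h import *
T=np.load("pics/w1.npy"); v0=np.load("deck1.npy")
C=lambda a:np.array(a)/3+[270,150]
top=[((-.0945,.133,0),(107,467)),((-.0945,-.133,0),(427,387)),((.0945,-.133,0),(383,178)),((.0945,.133,0),(52,253)),((.04,.077,0),(141,300)),((.04,.013,0),(216,286))]
toph=[((-.05,.055,.007),(257,381)),((-.05,-.055,.007),(387,350))]
wr=[((.04,.077,0),(359.5,132)),((.04,.013,0),(359.5,194.5)),((-.0945,.133,0),(216,74)),((-.059,-.029,.009),(260,241)),((-.059,-.043,.009),(260,256.5))]
wrh=[((-.05,.055,.007),(268,212)),((-.05,-.055,.007),(271,314)),((0,.03,.041),(319,248)),((0,-.03,.041),(318.5,308.5))]
def f(u):
    v=u[:4]; W=lambda l,h=0:(np.array([a for a,_ in l])+[0,h,0])@deckR(v[3]).T+v[:3]
    px=lambda l:np.array([b for _,b in l])
    return np.r_[(proj("top",W(top))-C(px(top))).ravel(),(proj("top",W(toph,u[4]))-C(px(toph))).ravel(),
      (proj("wrist",W(wr),T)-px(wr)).ravel(),(proj("wrist",W(wrh,u[4]),T)-px(wrh)).ravel()]
s=least_squares(f,[*v0,-.055],loss="soft_l1"); print(s.x); print(f(s.x).reshape(-1,2)); np.save("deck2.npy",s.x)
E
```

```text
[ 0.5073 -0.0328  0.1502  0.2652 -0.0546]
[[-0.0869 -1.4697]
 [-2.6487 -0.5511]
 [-0.3346 -0.9085]
 [-0.9358  1.3681]
 [-1.8586  0.6988]
 [-0.644  -1.0916]
 [-1.2676  0.1002]
 [-0.7231 -0.4056]
 [ 1.0322 -1.0268]
 [ 0.2677  3.0146]
 [ 2.9061  2.8638]
 [-1.9448  1.2153]
 [-1.1743 -0.6979]
 [-1.8539  0.1603]
 [ 0.5954  0.9032]
 [-0.9825 -0.3616]
 [ 0.0212  0.1935]]
```

```bash
python3 - <<'E'
from h import *
v=np.load("deck2.npy"); D=deckR(v[3]); M=np.c_[D[:,1],D[:,0],-D[:,2]]; q=quat(M)
w=lambda *o:v[:3]+D@np.array(o)
F=lambda:D.T@np.array(manip.get_ft_force())
manip.command_gripper(.5)
manip.move_pose(w(0,v[4],.11),q)
print("F0",F())
print(manip.movel(w(0,v[4],.032),v=.06,until_force=8)); print(D.T@(manip.get_tcp_pos()-v[:3]),F())
im,T=snap("wrist","w2")
manip.command_gripper(0.0)
print(manip.get_grip_width()*88,manip.get_finger_force(),D.T@(manip.get_tcp_pos()-v[:3]),F(),manip.get_time())
E
```

```text
F0 [ 0.3878  0.5765 -0.261 ]
False
[ 0.0001 -0.0546  0.0322] [-0.0028  0.3437 -0.4424]
10.109112914208643 29.99975323677063 [ 0.     -0.0546  0.032 ] [-0.9163  0.0442  1.1316] 8.1167
```

View pics/w2.png

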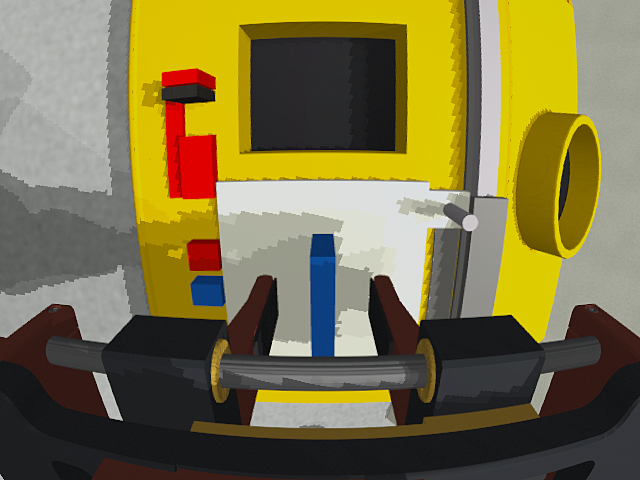

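The fin is gripped, width 10.1 mm as specified. The picture shows the fin centred between the fingers, the lug at (207,291) before the bump at (204,255), the step at (198,167) and the rubber stop at (188,95). Next I lift and check.

```bash
python3 - <<'E'
from h import *
v=np.load("deck2.npy"); D=deckR(v[3])
w=lambda *o:v[:3]+D@np.array(o)
F=lambda:D.T@np.array(manip.get_ft_force()); P=lambda:D.T@(manip.get_tcp_pos()-v[:3])
manip.movel(w(0,v[4],.045),v=.04); print(P(),F(),manip.get_grip_width()*88)
r=manip.movel(w(0,-.015,.045),v=.06,until_force=10); print("bump pass",r,P(),F())
if not r:
    r=manip.movel(w(0,.02,.045),v=.06,until_force=10); print(r,P(),F())
    if not r:
        r=manip.movel(w(0,.066,.045),v=.015,until_force=6); print("wall",r,P(),F())
print(manip.get_grip_width()*88,manip.get_time())
snap("wrist","w3")
E
```

```text
[-0.     -0.0546  0.045 ] [-0.0033 -0.1938 -6.5747] 9.461998182941675
bump pass False [-0.0001 -0.014   0.045 ] [ 0.8052  3.173  -7.369 ]
False [-0.0001  0.021   0.045 ] [-0.2671  2.669  -6.9935]
wall True [-0.0001  0.0334  0.0448] [ 2.7523  0.4197 -6.0895]
9.752486028471655 11.4
```

View pics/w3.png

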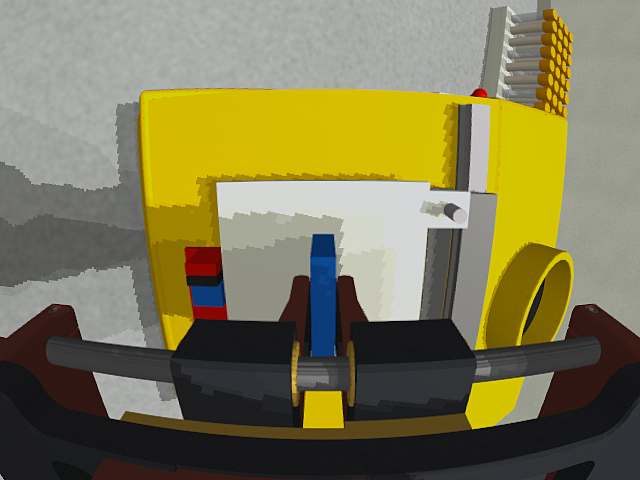

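The lug is against the black rubber stop: rubber at (204,281), lug at (208,296). Contact is at y = 33.4 mm, as predicted. Next I back off about 1 mm and lower.

```bash
python3 - <<'E'
from h import *
v=np.load("deck2.npy"); D=deckR(v[3])
w=lambda *o:v[:3]+D@np.array(o)
F=lambda:D.T@np.array(manip.get_ft_force()); P=lambda:D.T@(manip.get_tcp_pos()-v[:3])
manip.movel(w(0,.0322,.045),v=.02); print(P(),F())
r=manip.movel(w(0,.0322,.0318),v=.02,until_force=12); print(r,P(),F(),manip.get_grip_width()*88)
if P()[2]<.034:
    manip.command_gripper(.5)
    manip.movel(w(0,.0322,.12),v=.15); print(P(),F())
    manip.movel(w(0,.0,.2),v=.2)
    im,T=snap("wrist","w4"); print(manip.get_time())
    for q in ["neck_rim","fin"]: print(q,[(np.round(d["bbox"]).tolist(),round(d["conf"],2)) for d in nets.recognise("wrist",q)[:2]])
E
```

```text
[-0.0001  0.0327  0.0449] [ 1.0784  3.0904 -7.189 ]
True [-0.0001  0.0322  0.032 ] [1.9704 0.3688 6.672 ] 9.527746508525363
[-0.0001  0.0322  0.1197] [-0.8839  0.3145 -0.1043]
14.4333
neck_rim [([464.0, 215.0, 70.0, 87.0], 0.71), ([327.0, 182.0, 152.0, 121.0], 0.52)]
fin [([328.0, 183.0, 146.0, 118.0], 0.71)]
```

View pics/w4.png

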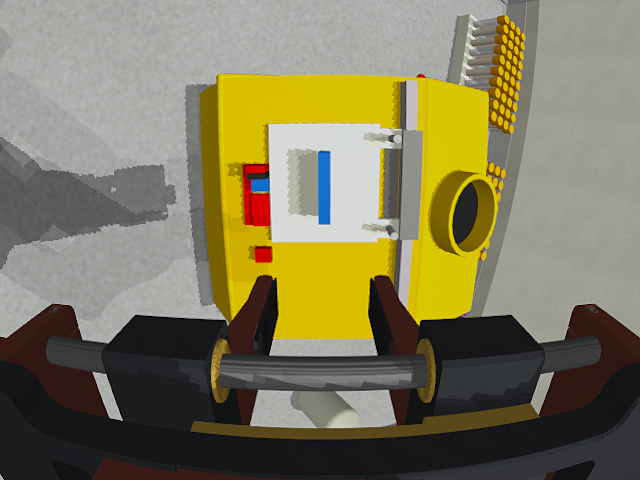

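```bash
python3 - <<'E'
from h import *
def Rd(a): x=np.array([np.cos(a),np.sin(a),0]); z=np.array([0,0,-1.]); return np.c_[x,np.cross(z,x),z]
for a in (65.5,-114.5):
    q=quat(Rd(np.radians(a)))
    print(a,[kin.inverse_kinematics(p,q) for p in ([.634,0,.40],[.634,0,.256],[.458,-.352,.3],[.458,-.352,.038])])
print(manip.get_joint_pos())
a=65.5; q=quat(Rd(np.radians(a)))
j=kin.inverse_kinematics([.634,0,.40],q)
if j is None or abs(j[5])>2.4: a=-114.5; q=quat(Rd(np.radians(a)))
manip.command_gripper(1.0)
manip.move_pose([.634,0,.42],q)
im1,_=snap("wrist","n1"); print(manip.get_tcp_pos(),[(d["bbox"],d["conf"]) for d in nets.recognise("wrist","neck_rim")[:2]])
manip.move_pose([.458,-.352,.22],q)
im2,_=snap("wrist","c1"); print(manip.get_tcp_pos(),[(d["bbox"],d["conf"]) for d in nets.recognise("wrist","cap")[:2]],a,manip.get_time(),manip.get_joint_pos())
cv2.imwrite("pics/nc.png",np.hstack([np.kron(i[120:370,220:420],np.ones((2,2,1),np.uint8)) for i in (im1,im2)])[:,:,::-1])
E
```

```text
65.5 [array([-0.0188,  0.3051,  1.436 , -0.    ,  1.4005,  0.4088]), array([-0.0188,  0.4209,  1.5967, -0.    ,  1.124 ,  0.4088]), array([-0.6759,  0.2909,  1.6815, -0.    ,  1.1691, -0.2483]), array([-0.6759,  0.6526,  1.8302, -0.    ,  0.6589, -0.2483])]
-114.5 [None, None, None, None]
[-0.4163 -0.2037  2.268   0.5392  0.7071 -1.0313]
[ 0.6333 -0.0004  0.4198] [([323.6, 211.5, 96.8, 94.4], 0.59)]
[ 0.459  -0.3516  0.2206] [([322.6, 212.9, 107.1, 106.1], 0.57)] 65.5 18.4833 [-0.6743  0.3795  1.7531  0.0001  1.0078 -0.2481]
```

View pics/nc.png

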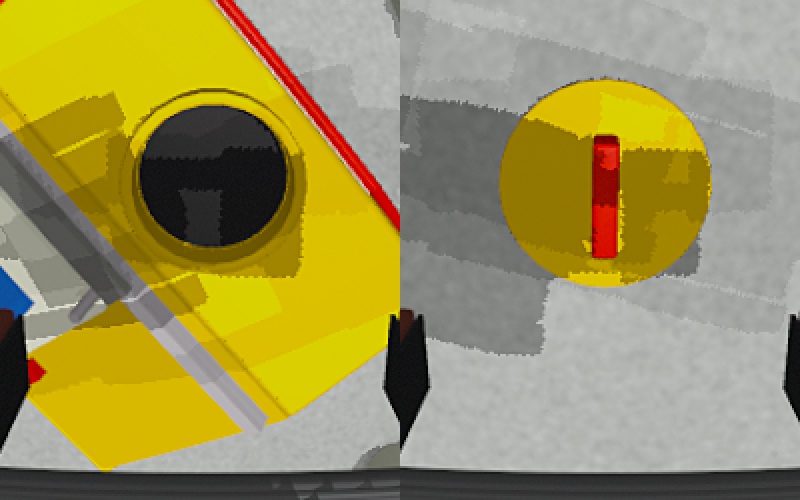

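```bash
python3 - <<'E'
from h import *
im=cv2.imread("pics/n1.png"); T=np.load("pics/n1.npy")
# black mask contour, fit centre with model: visible = floor disc ∩ rim disc
m=(im[120:260,270:370].max(2)<70).astype(np.uint8)
n,l,st,ce=cv2.connectedComponentsWithStats(m); k=1+np.argmax(st[1:,4]); print(st[k]+[270,120,0,0,0])
th=np.linspace(0,2*np.pi,120)
mm=(l==k)
mm=cv2.morphologyEx(mm.astype(np.uint8),cv2.MORPH_CLOSE,np.ones((5,5)))
def circ(c,r,z): return proj("wrist",np.c_[c[0]+r*np.cos(th),c[1]+r*np.sin(th),0*th+z],T)
for zf in (.2,.215,.225):
  def cost(u):
    S=8; a=np.ones((140*1,100),np.uint8)
    for z in (zf,.225):
        b=np.zeros((140,100),np.uint8); cv2.fillPoly(b,[np.round((circ(u,.038,z)-[270,120])*16).astype(np.int32)],1,shift=4); a&=b
    return (a!=mm).sum()
  g=[(cost((x,y)),x,y) for x in np.arange(.625,.645,.0005) for y in np.arange(-.01,.01,.0005)]
  print(zf,min(g),mm.sum())
print("net bbox ctr at .225",at_z("wrist",(323.6,211.5),.225,T))
im=cv2.imread("pics/c1.png"); T=np.load("pics/c1.npy"); h=cv2.cvtColor(im,cv2.COLOR_BGR2HSV)
r=cv2.inRange(h[140:300,250:400],(0,150,60),(6,255,255)); cs,_=cv2.findContours(r,0,2); c=max(cs,key=cv2.contourArea)
(cx,cy),wh,an=cv2.minAreaRect(c); print("bar",cx+250,cy+140,wh,an)
y=cv2.inRange(h[140:300,250:400],(0,150,60),(35,255,255)); cs,_=cv2.findContours(y,0,2); e=cv2.fitEllipse(cv2.convexHull(max(cs,key=cv2.contourArea))); print("disc",e)
dc=np.array(e[0])+[250,140]; print("disc ctr",at_z("wrist",dc,.012,T))
# bar: top end pts
print("bar ends",[at_z("wrist",p,.048,T) for p in ((302.5+20.5,188),(322.5,249))], at_z("wrist",(322.7,200),.048,T), manip.get_tcp_pos())
E
```

```text
[ 290  173   74   71 4116]Traceback (most recent call last):
  File "<stdin>", line 16, in <module>
  File "<stdin>", line 14, in cost
  File "<stdin>", line 9, in circ
  File "h.py", line 9, in proj
    i=viewer.camera_info(cam); K=i["intrinsics"]; T=i["T"] if T is None else T
ValueError: time passes only in moves, steps and waits
```

```bash
sed -i 's/^def quat/import functools; info=functools.lru_cache(None)(viewer.camera_info)\ndef quat/; s/viewer.camera_info(cam)/info(cam)/' h.py; cat > m.py <<'E'
from h import *
im=cv2.imread("pics/n1.png"); T=np.load("pics/n1.npy")
m=(im[120:260,270:370].max(2)<70).astype(np.uint8)
n,l,st,ce=cv2.connectedComponentsWithStats(m); k=1+np.argmax(st[1:,4])
th=np.linspace(0,2*np.pi,120)
mm=cv2.morphologyEx((l==k).astype(np.uint8),cv2.MORPH_CLOSE,np.ones((5,5)))
def circ(c,r,z): return proj("wrist",np.c_[c[0]+r*np.cos(th),c[1]+r*np.sin(th),0*th+z],T)
for zf in (.2,.215,.225):
  def cost(u):
    a=np.ones((140,100),np.uint8)
    for z in (zf,.225):
        b=np.zeros((140,100),np.uint8); cv2.fillPoly(b,[np.round((circ(u,.038,z)-[270,120])*16).astype(np.int32)],1,shift=4); a&=b
    return (a!=mm).sum()
  print(zf,min((cost((x,y)),x,y) for x in np.arange(.625,.645,.0005) for y in np.arange(-.01,.01,.0005)),mm.sum())
print("net bbox ctr at .225",at_z("wrist",(323.6,211.5),.225,T))
im=cv2.imread("pics/c1.png"); T=np.load("pics/c1.npy"); h=cv2.cvtColor(im,cv2.COLOR_BGR2HSV)
c=max(cv2.findContours(cv2.inRange(h[140:300,250:400],(0,150,60),(6,255,255)),0,2)[0],key=cv2.contourArea)
(cx,cy),wh,an=cv2.minAreaRect(c); print("bar",cx+250,cy+140,wh,an)
c=max(cv2.findContours(cv2.inRange(h[140:300,250:400],(0,150,60),(35,255,255)),0,2)[0],key=cv2.contourArea)
e=cv2.fitEllipse(cv2.convexHull(c)); print("disc",e)
print("disc ctr",at_z("wrist",np.array(e[0])+[250,140],.012,T))
print("bar ends",[at_z("wrist",p,.048,T) for p in ((323,188),(322.5,249))])
E
python3 m.py
```

```text
0.2 (np.int64(347), np.float64(0.6384999999999985), np.float64(0.002500000000000011)) 4116
0.215 (np.int64(800), np.float64(0.6384999999999985), np.float64(0.00150000000000001)) 4116
0.225 (np.int64(1122), np.float64(0.643499999999998), np.float64(0.0030000000000000113)) 4116
net bbox ctr at .225 [0.6369 0.0043 0.225 ]
bar 322.2194595336914 218.06324005126953 (12.856988906860352, 60.10002899169922) 1.3322197198867798
disc ((72.08697509765625, 71.00989532470703), (103.91397094726562, 106.05362701416016), 90.02650451660156)
disc ctr [ 0.4606 -0.349   0.012 ]
bar ends [array([ 0.4727, -0.3242,  0.048 ]), array([ 0.4497, -0.3736,  0.048 ])]
```

```bash
cat > m2.py <<'E'
from h import *
from scipy.optimize import minimize
im=cv2.imread("pics/n1.png"); T=np.load("pics/n1.npy")
m=(im[120:260,270:370].max(2)<70).astype(np.uint8)
n,l,st,ce=cv2.connectedComponentsWithStats(m); k=1+np.argmax(st[1:,4])
th=np.linspace(0,2*np.pi,120)
mm=cv2.morphologyEx((l==k).astype(np.uint8),cv2.MORPH_CLOSE,np.ones((5,5)))
circ=lambda c,r,z: proj("wrist",np.c_[c[0]+r*np.cos(th),c[1]+r*np.sin(th),0*th+z],T)
def cost(u):
    a=np.ones((140,100),np.uint8)
    for z,r in ((u[2]/10,u[3]/10),(.225,.038)):
        b=np.zeros((140,100),np.uint8); cv2.fillPoly(b,[np.round((circ(u/10,r,z)-[269.5,119.5])*16).astype(np.int32)],1,shift=4); a&=b
    return (a!=mm).sum()
for zf,rf in ((.2,.038),(.2,.036),(.18,.038),(.22,.036)):
    r=minimize(cost,np.array([.637,.0024,zf,rf])*10,method="Nelder-Mead",options=dict(initial_simplex=np.array([.637,.0024,zf,rf])*10+np.vstack([np.zeros(4),np.diag([.05,.05,.1,.02])]))); print(r.fun,r.x/10)
v=im[100:300,250:400].copy(); v=cv2.resize(v,None,fx=4,fy=4,interpolation=0)
for c,r,z,col in (((.638,.0025),.044,.225,(255,0,255)),((.638,.0025),.038,.225,(0,255,0)),((.638,.0025),.038,.2,(255,255,0))):
    cv2.polylines(v,[np.round((circ(c,r,z)-[249.5,99.5])*64).astype(np.int32)],True,col,1,shift=4)
cv2.imwrite("pics/ov.png",v[:600])
E
python3 m2.py
```

```text
64.0 [0.6384 0.0019 0.1934 0.0371]
40.0 [0.6383 0.0019 0.1956 0.0364]
43.0 [0.6381 0.0021 0.196  0.0364]
66.0 [0.6401 0.0066 0.2231 0.0337]
```

View pics/ov.png

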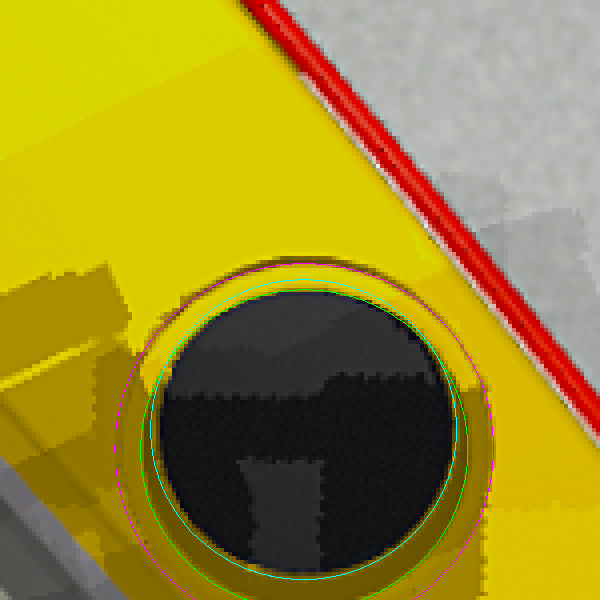

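```bash
python3 - <<'E'
from h import *
def Rd(a): x=np.array([np.cos(a),np.sin(a),0]); z=np.array([0,0,-1.]); return np.c_[x,np.cross(z,x),z]
q=quat(Rd(np.radians(65.2)))
manip.command_gripper(.5)
manip.move_pose([.4608,-.349,.12],q)
print(manip.movel([.4608,-.349,.038],v=.08,until_force=8),manip.get_tcp_pos())
manip.command_gripper(0.0); print(manip.get_grip_width()*88,manip.get_finger_force(),manip.get_ft_force())
manip.movel([.4608,-.349,.40],v=.2); print(manip.get_grip_width()*88,manip.get_ft_force())
manip.movel([.638,.002,.40],v=.2)
manip.movel([.638,.002,.285],v=.1); print(manip.get_tcp_pos(),manip.get_time())
snap("wrist","p1"); snap("side","s1")
print([(d["bbox"],d["conf"]) for d in nets.recognise("side","cap")[:2]])
r=manip.movel([.638,.002,.253],v=.02,until_force=6); print(r,manip.get_tcp_pos(),manip.get_ft_force(),manip.get_ft_torque(),manip.get_grip_width()*88,manip.get_time())
snap("wrist","p2")
E
```

```text
False [ 0.4611 -0.3493  0.0385]
11.819297965257054 29.99703973531723 [-0.9744  1.0894  2.3594]
11.99498928684437 [ 1.0134  0.5504 -1.5357]
[0.6384 0.002  0.2858] 26.9417
[([295.8, 199.7, 37.5, 22.2], 0.7)]
True [0.6381 0.002  0.2551] [-0.1619 -0.371   6.0156] [-0.0377 -0.0769 -0.0059] 11.795164111250301 28.4417
```

```bash
python3 - <<'E'
from h import *
manip.wait(.2)
manip.command_gripper(.5)
manip.movel([.638,.002,.42],v=.12); manip.wait(.5)
print(manip.get_tcp_pos(),manip.get_ft_force(),manip.get_time())
im,T=snap("wrist","f1"); print([(at_z("wrist",d["bbox"][:2],.231,T),d["conf"]) for d in nets.recognise("wrist","cap")[:1]])
s,_=snap("side","f2")
cv2.imwrite("pics/f.png",np.hstack([im[100:400,200:440],cv2.resize(s[160:310,250:410],None,fx=2,fy=2)])[:,:,::-1])
E
```

```text
[0.638  0.002  0.4199] [-0.0224  0.0072 -0.2611] 31.4083
[(array([0.6395, 0.0022, 0.231 ]), 0.79)]
```

View pics/f.png

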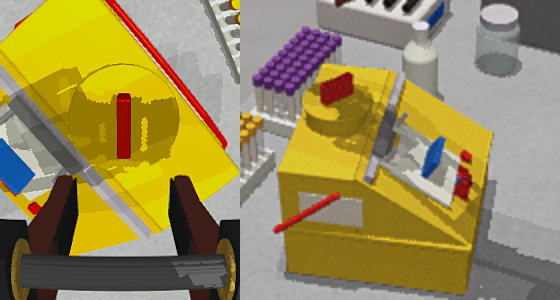

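The cap sits level on the neck, with its bar at (124,125) in the left half of the picture. The right half shows the hatch down across the mouth and its lug at the keeper (463,178). The gripper is clear of everything.

```bash
python3 -c "
from station import manip
print(manip.job_done())"
```

```text
the job is handed in; nothing more can be done
None
```

The hatch is home in the keeper's pocket and the cap sits seated and level on the neck; both are released, and I handed the job in about 31 s into the 58 s limit (the hand-in returned no verdict).

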